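# Clamp a box section with the square cam key

## Robot

A 6-joint arm with a two-finger parallel gripper is mounted at the origin on the work surface. World frame = base frame: x ahead of the robot, y to its left, z up, the work surface at z = 0. Lengths are in m, angles in rad, forces in N, time in s.
With the tool pointing down it reaches from about 0.375 to 0.9 m from the base axis. Payload 3.1 kg.
Tool frame: the origin (TCP) lies at the very end of the fingers, on their centre line; the grasp point (between the pads) lies 19 mm behind it; z points along the fingers, y is the direction in which the jaws open and shut (so a half turn about z gives the same grasp; the last joint's range is limited). The gripper opens to 85 mm and grips with 20 to 120 N. Pads are 22 mm wide; open, the fingers measure 114 mm over their backs; the gripper's body (76 mm by 85 mm) begins 54 mm behind the grasp point. The pads swing forward as they close: fully open they stand 13 mm farther back than shut.
Start: joints at [1.159, 0.527, 1.433, -0, 1.181, -0.178], TCP at [0.144, 0.608, 0.231] pointing down, gripper open.
Joint ranges: [-3.08, 3.08], [-0.75, 2.2], [0.22, 2.44], [-1.43, 4.57], [0, 2.65], [-2.85, 2.85]. Speed limits (rad/s): [2.79, 2.79, 3.14, 3.14, 3.14, 3.14].

## Interface

Orientations are given as a unit quaternion [x, y, z, w].
In Python, from station import manip gives the robot as it stands.
- The arm moves only by the tool send_rows, never from a script. Its argument "motion" is a list of rows, each an object with "gripper": the finger opening in mm, from 0 to 85.4; "travel": the shift along the tool's x, y, z in mm, a list of three; "rotation": the turn, a rotation vector about the tool's x, y, z in degrees, a list of three. In form: [{"gripper": gripper, "travel": [x, y, z], "rotation": [ax, ay, az]}, ...]. A call has 1 to 12 rows; each row shifts and turns the commanded pose from where the row before left it, along the tool's axes as they then stand; what a row does not reach is not made up. A row lasts 1/12 s, in which the tool goes at most 41.7 mm and 7.16 degrees, less where a joint would pass 70% of its speed; a pose out of reach is approached as far as the arm can. A call is refused whole if a number of a shift passes 41.7 or a number of a turn 7.16, either way. A call with a gripper value outside its range is refused whole. The fingers move at their own pace and stop on an object; "newtons" is the grip in N (left out, the last holds). Time passes only in rows, so rows that do not move let the fingers close. It gives the time, the measured TCP pose, the force and the opening at its end, in the units of the state.
- manip.sense(): the state, without advancing time (a new reading comes with each control period).
- manip.snapshot(name): name is "side" or "top" or "wrist"; returns the picture (384x512x3 uint8, red, green, blue); there is no depth.
- manip.calibration(name): a dict with "fx", "fy", "cx", "cy" (pixels), "cam_to_world" (4x4, takes a point from camera to world coordinates). Camera axes: x right, y down, z forward; pixel columns grow to the right and rows downward; lengths in m; the calibration is good to about 2 mm. A picture is of the moment at which its call begins: read the wrist's pose just before it. calibration takes no time and is no camera call; for the wrist camera it gives the pose at the moment of the call.
- manip.sign_off(): hands the job in, once; it reports no verdict.
The state is a dict: "t": time; "q": joint angles; "qd": joint speeds; "tau": joint torques, N m; "tcp_pos": TCP position; "tool_rot": TCP orientation; "force": force on the tool from outside, world axes, zero at the start; "ft_torque": the same for the moment, N m; "finger_gap": opening from 0.0 (shut) to 1.0 (fully open).
Only numpy, scipy, OpenCV 4.12 (cv2) and the standard library are available. Lean on these libraries where they do the work, as an engineer would, in place of code of your own. Each camera call takes 0.05 s, during which the arm holds its last target. There are 200 camera calls.

## Task

Take the square T-key out of its wooden holder, push it right down into the recessed square socket of the blue clamping fixture and turn it clockwise until the spring-backed jaw holds the piece of aluminium tube firmly against the stop, by feel and without crushing its thin walls. Then draw the key out and stand it back in its holder, leaving the tube clamped. Do not force the key and leave the other things on the bench alone.

Things in the scene. Friction and masses are not known exactly. Their poses are not given: they have to be found in the camera images.
- key_bar (a point): Centre of the crossbar of the loose dark steel T-key (200 g): grasp here. Bar 64 long (its x axis), 12 thick (y), 14 high. A 12 x 12 square shank, sides parallel to the bar's x and y, runs from it down to the tip 75 below this point. A round collar, 30 diameter, is on the shank, its underside 40 above the tip; in the holder the key stands upright on that collar, tip 5 above the bench.
- key_tip (a point): Centre of the flat lower end of the key's square shank, edges slightly rounded, 75 below the bar's centre; same axes as key_bar.
- socket (a point): Centre of the mouth of the square socket in the fixture's round steel spindle, 42 above the bench; z up, x and y parallel to the socket's sides, turning with it. Greased hole 13 x 13, 2 bevel, 18 deep, flat floor: four key yaws fit, play 0.08 rad each way. The mouth lies 8 below the blue housing's top (70 x 70) in a 36 round recess. Right down: tip on the floor, bar's centre then 99 above the bench.
- spindle (a joint): Spindle angle, rad: 0 = jaw fully back, grows clockwise seen from above, up to 1.9; starts at 0 to 0.15. Self-locking: it stays where left. Friction resists turning with 0.1 (creeping) to 0.3 N m (moving). Each rad drives the jaw 5 mm along the fixture's +y. The jaw has the tube up against the stop and starts to press somewhere between 0.35 and 1.1 rad, only to be felt.
- fixture: The clamping fixture, fixed to the bench: dark base plate 100 (x) x 190 (y) x 15 high with the blue housing. Origin on the bench right under the spindle's axis; the jaw moves along its +y axis. The steel stop block is bolted on the base with its face 88.7 to 92.3 from the origin along +y, 34 high.
- nose: Dark steel spring-backed jaw plate, 44 x 9 x 26 high, at the housing's +y face; its face is 57 from the spindle's axis at angle 0 (origin then at the fixture's origin). Once the tube is up against the stop it presses with 15 N at once and 90 N more per further rad; each N adds 0.005 N m of torque on the key. Firm is 20 to 45 N: stop 0.2 rad past first firm contact. Over 55 N crushes the tube.
- work: The piece of thin-walled aluminium box tube, 50 x 30 x 30 high, wall 3, 60 g, lying loose on the base between jaw and stop with about 1 to 5 of free gap; origin at the centre of its underside, its 30 width along the fixture's y.
- holder_hole (a point): Centre of the mouth of the round hole (20.5 diameter, 3 bevel, right through) in the top of the key's wooden holder, a block 70 x 70 x 45 high fixed to the bench. Home means shank in the hole, collar on the block.
- oil_can: Grey oil can, 60 diameter, 110 high, standing on the bench; origin under its centre. Leave alone.
- wrench: Steel wrench 160 long lying on the bench beyond the holder; leave alone.
- vee: Small steel vee block 50 x 40 x 30 high, near the robot between holder and fixture; origin under its centre. Leave alone.
There are look-alikes about, which are no part of the job. What is meant by the part that bears key_bar is not red, and is the smaller of those in its own colour.

How it is judged:
On the way, in this order (a step that is already met when the one before it is completed fails the run):
1. the key is right down in the socket (z of key_tip in the frame of socket below -0.012 m and horizontal distance between key_tip and socket below 0.004 m), for 0.1 s.
2. turned with the key, the jaw holds the tube firmly (contact force between nose and work above 20 N and z of key_tip in the frame of socket below -0.008 m), for 0.2 s.
3. the key is drawn out of the socket (horizontal distance between key_tip and socket above 0.05 m), for 0.05 s.
At the end, for the whole second after the job is handed in: The jaw still presses the tube against the stop with 18 to 48 N, and the key stands upright (within 0.1 rad) in its holder, collar down on the block (tip at least 36 mm below the hole's mouth), released and at rest (contact force between nose and work between 18 and 48 N and horizontal distance between key_tip and holder_hole below 0.008 m and z of key_tip in the frame of holder_hole below -0.036 m and angle between key_tip's own z axis and vertical below 0.1 rad and linear speed of work below 0.01 m/s); the robot touches nothing.
It fails at once if the tube is crushed: jaw force over 55 N (contact force between nose and work above 55 N).
It fails at once if the oil can, wrench or vee block is disturbed by more than 20 mm (distance of any of oil_can, wrench, vee from where it was at the start of the episode above 0.02 m).
It fails at once if the key is forced at the socket's mouth: pressed or pulled against the fixture with more than 40 N while it is less than 6 mm in (contact force between key and fixture above 40 N and z of key_tip in the frame of socket above -0.006 m).
It also fails if it takes over 72 s, if anything falls off the work surface, if the arm or the gripper's body presses on something with over 40 N, if the wrist force passes 120 N, or if a joint passes its speed limit or range.

## Working session

There is one attempt and no reset: what is moved stays moved. The work goes in short steps, Python scripts to look and compute and a tool call to move; the robot and the scene stay as the last step left them, time stands still between calls to the robot, and variables do not carry over. Pictures are saved under pics/ and viewed, about 8 in all and at most 12, crops included, and the job is handed in when it is done.

Besides the shell and the picture viewer there is one more tool, called after ">>>" by a JSON object that holds its "api" and its "payload". send_rows: Moves the arm, as the interface text tells. Its arguments: {"type":"object","properties":{"motion":{"type":"array","items":{"type":"object","properties":{"gripper":{"type":"number"},"travel":{"type":"array","items":{"type":"number"}},"rotation":{"type":"array","items":{"type":"number"}}}}},"newtons":{"type":"number"}},"required":["motion"]}

```bash
mkdir -p pics; ls
python3 - <<'E'
from station import manip as m
import cv2,numpy as np
print(m.sense())
ims=[]
for n in ("top","side"):
    im=m.snapshot(n); cv2.imwrite(f"pics/{n}0.png",im[:,:,::-1]); c=m.calibration(n)
    print(n,c["fx"],c["fy"],c["cx"],c["cy"],np.round(c["cam_to_world"],4).tolist())
E
```

```text
pics
{'t': 0.0, 'q': array([ 1.15952597e+00,  5.28444278e-01,  1.43391481e+00, -5.86408707e-06,
        1.18137807e+00, -1.78499827e-01]), 'qd': array([ 4.12649541e-04, -6.73710287e-05, -1.83929112e-03, -1.67037788e-03,
        9.39092435e-05, -1.64000100e-03]), 'tau': array([-7.82553307e-04, -4.42352986e+01, -1.78023201e+01, -1.21314856e-04,
        8.24723917e-03,  1.09750025e-05]), 'tcp_pos': array([0.14385338, 0.60748404, 0.23034308]), 'tool_rot': array([ 1.16121515e-01,  9.93234436e-01, -1.02675645e-03, -3.09034089e-04]), 'force': array([ 0.05791344,  0.44037576, -0.34361733]), 'ft_torque': array([-0.03530755,  0.00655074,  0.02037406]), 'finger_gap': 0.9987757324475341}
top 458.45255310978234 458.45255310978234 264.69884169383215 183.4182792533548 [[-0.0008, -0.9928, 0.1194, 0.4563], [-1.0, 0.0014, 0.0049, -0.0595], [-0.005, -0.1194, -0.9928, 0.9656], [0.0, 0.0, 0.0, 1.0]]
side 363.1897870404065 363.1897870404065 256.9047734617431 193.03605269887188 [[0.9926, -0.0755, 0.0954, 0.4765], [-0.1215, -0.5787, 0.8065, -0.7133], [-0.0057, -0.8121, -0.5835, 0.5468], [0.0, 0.0, 0.0, 1.0]]
```

View pics/top0.png

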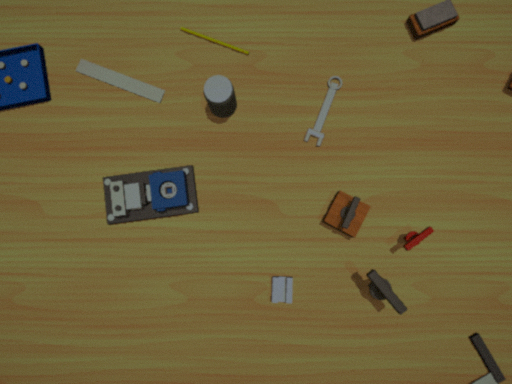

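View pics/side0.png

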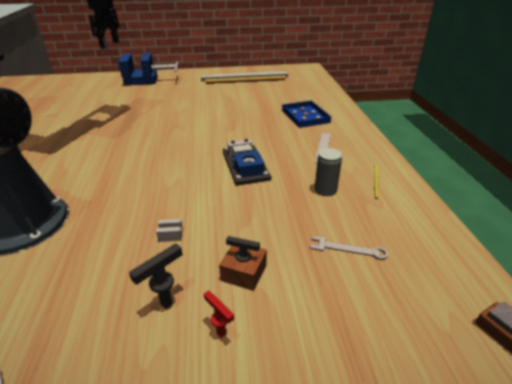

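Top view: three T-keys. The dark one stands in the holder (349,212), a larger dark one lies at (386,291) and a red one at (418,239). The key in the holder fits: it is not red, and it is the smaller of the two dark ones. The fixture's spindle is at about (169,190), and the stop is on the left at (117,198), so fixture +y is image left, which is world +y.

```bash
cat > h.py <<'E'
from station import manip as m
import cv2,numpy as np
from scipy.spatial.transform import Rotation as R
def ray(c,uv,z):
    T=np.array(c["cam_to_world"]);d=T[:3,:3]@[(uv[0]-c["cx"])/c["fx"],(uv[1]-c["cy"])/c["fy"],1.]
    o=T[:3,3]; return o+d*(z-o[2])/d[2]
def proj(c,p):
    T=np.array(c["cam_to_world"]);q=T[:3,:3].T@(np.array(p)-T[:3,3])
    return q[0]/q[2]*c["fx"]+c["cx"],q[1]/q[2]*c["fy"]+c["cy"]
def rect(mask,c,z):
    "largest contour -> min-area rect on plane z: centre, size (mm), angle of long side (deg)"
    cs=cv2.findContours(mask.astype(np.uint8),cv2.RETR_EXTERNAL,cv2.CHAIN_APPROX_NONE)[0]
    k=max(cs,key=cv2.contourArea)[:,0]
    P=np.array([ray(c,p,z)[:2] for p in k],np.float32)*1000
    b=cv2.boxPoints(cv2.minAreaRect(P)); e=[b[1]-b[0],b[2]-b[1]]; e.sort(key=np.linalg.norm)
    return b.mean(0).round(1),[float(round(np.linalg.norm(x),1)) for x in e],float(np.degrees(np.arctan2(e[1][1],e[1][0])).round(1))
E
python3 - <<'E'
from h import *
im=cv2.imread("pics/top0.png");c=m.calibration("top")
hsv=cv2.cvtColor(im,cv2.COLOR_BGR2HSV)
def win(mk,u0,u1,v0,v1):
    o=np.zeros_like(mk);o[v0:v1,u0:u1]=mk[v0:v1,u0:u1];return o
H,S,V=cv2.split(hsv)
dark=(V<110)&(S<110)
print("key bar z.085",rect(win(dark,330,365,192,232),c,.087))
wood=(H<12)&(S>120)
print("holder z.045",rect(win(wood|dark,318,372,188,240),c,.045))
blue=(H>100)&(H<130)&(S>110)
print("housing z.05",rect(win(blue,140,195,160,220),c,.05))
wt=(S<110)|(H>30)
print("base z.015",rect(win(wt,95,205,155,230),c,.015))
for n,p,z in (("vee",(282,290),.03),("can",(219,88),.11),("spindle",(169,190),.042)): print(n,ray(c,p,z).round(3))
a=cv2.resize(im[185:320,315:445],None,fx=3,fy=3,interpolation=2);b=cv2.resize(im[155:235,95:205],None,fx=3.6,fy=3.6,interpolation=2)
o=np.zeros((420,800,3),np.uint8);o[:a.shape[0],:a.shape[1]]=a;o[:b.shape[0],400:400+b.shape[1]]=b[:,:400]
cv2.imwrite("pics/crop1.png",o)
E
```

```text
key bar z.085 (array([ 509. , -215.9], dtype=float32), [25.399999618530273, 63.900001525878906], -27.5)
holder z.045 (array([ 511.2, -224.3], dtype=float32), [28.399999618530273, 67.0], -29.700000762939453)
housing z.05 (array([553.6, 139.3], dtype=float32), [72.30000305175781, 79.19999694824219], 8.199999809265137)
base z.015 (array([549.6, 184.9], dtype=float32), [102.30000305175781, 192.1999969482422], -82.5)
vee [ 0.354 -0.089  0.03 ]
can [0.745 0.033 0.11 ]
spindle [0.554 0.139 0.042]
```

View pics/crop1.png

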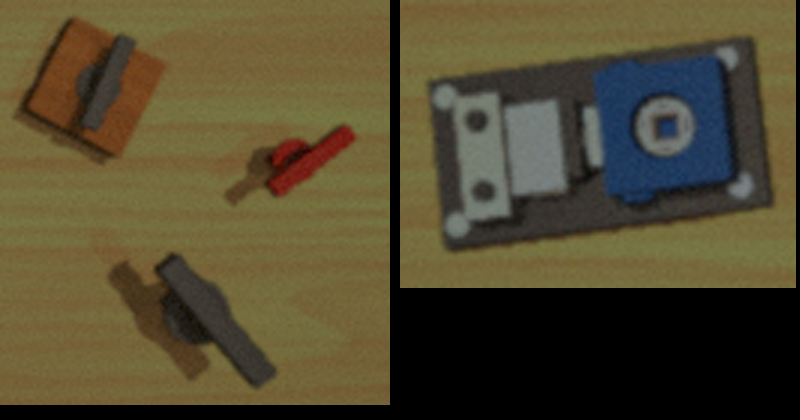

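The crop confirms it: the dark T standing in the wooden holder is the smaller dark one, and the larger one lies loose. The stop, tube and jaw are on the +y side of the housing, and the socket is in the centre of the ring. Next I go over the fixture and look from near.

Run:
```python
from h import *
c=m.calibration("wrist");T=np.array(c["cam_to_world"]);s=m.sense()
Rt=R.from_quat(s["tool_rot"]).as_matrix()
print(c["fx"],"cam in tool",(Rt.T@(T[:3,3]-s["tcp_pos"])).round(4));print((Rt.T@T[:3,:3]).round(3));print(Rt.round(3))
```

```text
342.67009659670174 cam in tool [ 0.0704  0.0003 -0.1414]
[[ 0.001 -0.961 -0.278]
 [ 1.     0.001  0.001]
 [-0.001 -0.278  0.961]]
[[-0.973  0.231 -0.001]
 [ 0.231  0.973 -0.002]
 [ 0.    -0.002 -1.   ]]
```

>>> {"api": "send_rows", "payload": {"motion": [{"gripper": 85,"travel": [-31.7,-22.6,0]},{"gripper": 85,"travel": [-31.7,-22.6,0]},{"gripper": 85,"travel": [-31.7,-22.6,0]},{"gripper": 85,"travel": [-31.7,-22.6,0]},{"gripper": 85,"travel": [-31.7,-22.6,0]},{"gripper": 85,"travel": [-31.7,-22.6,0]},{"gripper": 85,"travel": [-31.7,-22.6,0]},{"gripper": 85,"travel": [-31.7,-22.6,0]},{"gripper": 85,"travel": [-31.7,-22.6,0]},{"gripper": 85,"travel": [-31.7,-22.6,0]},{"gripper": 85,"travel": [-31.7,-22.6,0]},{"gripper": 85,"travel": [-31.7,-22.6,0]}]}}

```text
validation failed for argument at $.mo...
```

>>> {"api": "send_rows", "payload": {"motion": [{"gripper": 85,"travel": [-31.7,-22.6,0],"rotation": [0,0,0]},{"gripper": 85,"travel": [-31.7,-22.6,0],"rotation": [0,0,0]},{"gripper": 85,"travel": [-31.7,-22.6,0],"rotation": [0,0,0]},{"gripper": 85,"travel": [-31.7,-22.6,0],"rotation": [0,0,0]},{"gripper": 85,"travel": [-31.7,-22.6,0],"rotation": [0,0,0]},{"gripper": 85,"travel": [-31.7,-22.6,0],"rotation": [0,0,0]},{"gripper": 85,"travel": [-31.7,-22.6,0],"rotation": [0,0,0]},{"gripper": 85,"travel": [-31.7,-22.6,0],"rotation": [0,0,0]},{"gripper": 85,"travel": [-31.7,-22.6,0],"rotation": [0,0,0]},{"gripper": 85,"travel": [-31.7,-22.6,0],"rotation": [0,0,0]},{"gripper": 85,"travel": [-31.7,-22.6,0],"rotation": [0,0,0]},{"gripper": 85,"travel": [-31.7,-22.6,0],"rotation": [0,0,0]}]}}

```text
t: 1.1
tcp_pos: [0.4524, 0.2548, 0.2311]
tool_rot: [0.116, 0.993, -0.0, -0.0]
force: [0.6, 0.2, -0.1]
finger_gap: 0.991
```

>>> {"api": "send_rows", "payload": {"motion": [{"gripper": 85,"travel": [-31.7,-22.6,0],"rotation": [0,0,0]},{"gripper": 85,"travel": [-31.7,-22.6,0],"rotation": [0,0,0]},{"gripper": 85,"travel": [-31.7,-22.6,0],"rotation": [0,0,0]},{"gripper": 85,"travel": [0,0,0],"rotation": [0,0,0]},{"gripper": 85,"travel": [0,0,0],"rotation": [0,0,0]}]}}

```text
t: 1.52
tcp_pos: [0.5297, 0.1668, 0.2308]
tool_rot: [0.118, 0.993, 0.0, -0.0]
force: [-0.3, 0.9, 0.2]
finger_gap: 0.993
```

Run:
```python
from h import *
import pickle
c=m.calibration("wrist");s=m.sense();im=m.snapshot("wrist")[:,:,::-1].copy()
cv2.imwrite("pics/w1.png",im);pickle.dump((c,s),open("w1.pkl","wb"))
print(s["tcp_pos"],proj(c,(.554,.139,.042)))
hsv=cv2.cvtColor(im,cv2.COLOR_BGR2HSV);H,S,V=cv2.split(hsv)
blue=(H>100)&(H<130)&(S>110)
print("housing",rect(blue,c,.05))
cv2.imwrite("pics/w1v.png",im)
```

```text
[0.52971113 0.16678053 0.23076425] (np.float64(231.3119343385153), np.float64(196.51113048403192))
housing (array([552.3, 141. ], dtype=float32), [69.69999694824219, 75.9000015258789], 7.400000095367432)
```

View pics/w1v.png

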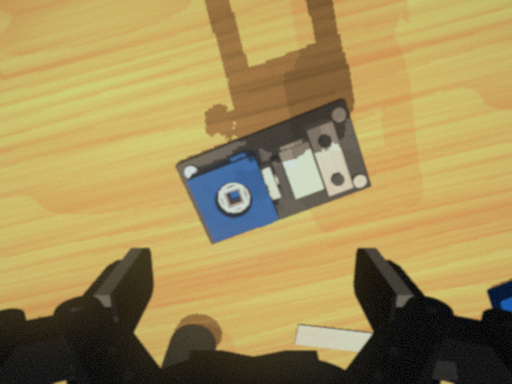

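Wrist view: the housing is centred near (233,197), the spindle ring at about (235,198) with the square socket inside it, and the tube and stop are to the right. Now I measure the ring and socket.

```bash
cat >> h.py <<'E'
def socket(im,c,z=.042):
    u,v=map(int,proj(c,(.5535,.140,z)));w=40
    H,S,V=cv2.split(cv2.cvtColor(im,cv2.COLOR_BGR2HSV))
    ring=((S<70)&(V>110))
    n,l,st,ce=cv2.connectedComponentsWithStats(ring[v-w:v+w,u-w:u+w].astype(np.uint8))
    i=min(range(1,n),key=lambda i:np.hypot(*(ce[i]-w))+ (1e3 if st[i,4]<80 else 0))
    cs,h=cv2.findContours((l==i).astype(np.uint8),cv2.RETR_CCOMP,cv2.CHAIN_APPROX_NONE)
    for k,hh in zip(cs,h[0]):
        if len(k)<8: continue
        P=np.array([ray(c,(p[0]+u-w,p[1]+v-w),z)[:2] for p in k[:,0]],np.float32)*1000
        (cx,cy),wh,a=cv2.minAreaRect(P); e=cv2.fitEllipse(P)
        print("hole" if hh[3]>=0 else "outer","rect",round(cx,1),round(cy,1),np.round(wh,1),round(a,1),"ellipse",np.round(e[0],1),np.round(e[1],1))
E
python3 - <<'E'
from h import *
import pickle
c,s=pickle.load(open("w1.pkl","rb"));im=cv2.imread("pics/w1.png")
socket(im,c)
H,S,V=cv2.split(cv2.cvtColor(im,cv2.COLOR_BGR2HSV))
print(proj(c,(.5535,.140,.042)),V[180:216:3,217:253:3],S[180:216:3,217:253:3])
E
```

```text
outer rect 555.7 141.2 [32.8 32.9] 80.3 ellipse [555.5 141. ] [32.4 32.8]
hole rect 554.9 141.1 [13.2 13.3] 5.7 ellipse [555. 141.] [14.3 14.5]
(np.float64(232.14905190248263), np.float64(195.82653461463207)) [[166 161 163 164 162 159 153 154 153 148 148 151]
 [164 163 157 148 172 191 193 165 147 150 151 149]
 [166 145 169 209 170 179 210 217 214 143 148 152]
 [151 142 212 211 209 200 176 165 212 198 137 146]
 [116 210 210 185 133 156 161 159 208 176 193 119]
 [ 98 218 205 144  91 158 164 151 181 203 196 124]
 [104 202 208 174  79 111  97  84 151 213 201 118]
 [ 86 204 204 190 113  78  81  97 150 202 212  95]
 [ 73 175 196 212 156 137 168 189 205 215 203  99]
 [ 98  81 197 219 179 195 212 204 209 207  93 114]
 [146  76  80 189 217 220 216 202 174  88  85 154]
 [161 144  82  75  83 111 105  79  67  89 144 157]] [[146 150 147 149 153 156 153 149 155 150 153 154]
 [148 153 145  72  22  15  20  36 101 153 149 151]
 [147 132   8  15  21  11  15  20  20  16 146 154]
 [140   9  13  13  15   6   4  15  13  31   4 145]
 [ 62  11  11  12   4 101 150  69  18  20  41 107]
 [ 13  16   7  48  81 153 149 127  21  14  27  35]
 [ 17  18   9  43  10 119 105  39  37  12  23  26]
 [ 15  20  15  19  41  16  25  34  44   9  12   5]
 [ 56  23  10  12  46  50  44  31   7  13  13  75]
 [114  19  16  12  11  13  13  11  13  26   8 139]
 [138  77  10  12  14  15  17  13  19  14 105 146]
 [143 133  81  34  25   7  19  13  30  92 136 151]]
```

The socket is about (0.555, 0.141), with sizes 13.2 and 33 matching the description and yaw about 6°. Now a closer look.

>>> {"api": "send_rows", "payload": {"motion": [{"gripper": 85,"travel": [-10,-6.4,33],"rotation": [0,0,0]},{"gripper": 85,"travel": [-10,-6.4,33],"rotation": [0,0,0]},{"gripper": 85,"travel": [-10,-6.4,33],"rotation": [0,0,0]},{"gripper": 85,"travel": [0,0,0],"rotation": [0,0,0]},{"gripper": 85,"travel": [0,0,0],"rotation": [0,0,0]}]}}

```text
t: 1.98
tcp_pos: [0.5508, 0.144, 0.1308]
tool_rot: [0.116, 0.993, -0.0, -0.003]
force: [-0.1, 1.0, 0.8]
finger_gap: 0.994
```

Run:
```python
from h import *
import pickle
c=m.calibration("wrist");s=m.sense();im=m.snapshot("wrist")[:,:,::-1].copy()
cv2.imwrite("pics/w2.png",im);pickle.dump((c,s),open("w2.pkl","wb"))
print(s["tcp_pos"],proj(c,(.5551,.1411,.042)));socket(im,c)
H,S,V=cv2.split(cv2.cvtColor(im,cv2.COLOR_BGR2HSV));print("housing",rect((H>100)&(H<130)&(S>110),c,.05))
```

```text
[0.55084734 0.14401058 0.13078947] (np.float64(249.83306698146563), np.float64(204.04584278678306))
outer rect 555.7 140.7 [32.  31.9] 76.8 ellipse [555.7 140.6] [31.9 32.1]
hole rect 554.4 141.3 [13.8 14.6] 7.8 ellipse [554.4 140.9] [14.8 15.1]
housing (array([552.7, 140.3], dtype=float32), [69.0999984741211, 75.30000305175781], 8.300000190734863)
```

>>> {"api": "send_rows", "payload": {"motion": [{"gripper": 85,"travel": [-4.4,-36,-8],"rotation": [0,0,0]},{"gripper": 85,"travel": [-4.4,-36,-8],"rotation": [0,0,0]},{"gripper": 85,"travel": [-4.4,-36,-8],"rotation": [0,0,0]},{"gripper": 85,"travel": [-4.4,-36,-8],"rotation": [0,0,0]},{"gripper": 85,"travel": [-4.4,-36,-8],"rotation": [0,0,0]},{"gripper": 85,"travel": [-4.4,-36,-8],"rotation": [0,0,0]},{"gripper": 85,"travel": [-4.4,-36,-8],"rotation": [0,0,0]},{"gripper": 85,"travel": [-4.4,-36,-8],"rotation": [0,0,0]},{"gripper": 85,"travel": [-4.4,-36,-8],"rotation": [0,0,0]},{"gripper": 85,"travel": [-4.4,-36,0],"rotation": [0,0,0]},{"gripper": 85,"travel": [0,0,0],"rotation": [0,0,4.4]},{"gripper": 85,"travel": [0,0,0],"rotation": [0,0,4.4]}]}}

```text
t: 3.03
tcp_pos: [0.514, -0.2193, 0.208]
tool_rot: [0.195, 0.981, -0.001, 0.003]
force: [-0.1, 1.8, -0.8]
finger_gap: 0.999
```

>>> {"api": "send_rows", "payload": {"motion": [{"gripper": 85,"travel": [0,0,0],"rotation": [0,0,0]},{"gripper": 85,"travel": [0,0,0],"rotation": [0,0,0]}]}}

```text
t: 3.2
tcp_pos: [0.5137, -0.2168, 0.2067]
tool_rot: [0.191, 0.982, -0.001, 0.002]
force: [-0.4, -0.0, 0.7]
finger_gap: 0.998
```

Run:
```python
from h import *
import pickle
c=m.calibration("wrist");s=m.sense();im=m.snapshot("wrist")[:,:,::-1].copy()
cv2.imwrite("pics/w3.png",im);pickle.dump((c,s),open("w3.pkl","wb"))
print(s["tcp_pos"],s["tool_rot"])
u,v=map(int,proj(c,(.51,-.217,.087)));print(u,v)
H,S,V=cv2.split(cv2.cvtColor(im,cv2.COLOR_BGR2HSV))
w=60;mk=np.zeros_like(V);mk[v-w:v+w,u-w:u+w]=((V<120)&(S<110))[v-w:v+w,u-w:u+w]
print("bar",rect(mk,c,.087)); 
mm=((H<12)|(H>172))&(S>120);a=np.zeros_like(V);a[v-90:v+90,u-90:u+90]=mm[v-90:v+90,u-90:u+90]
print("holder",rect(cv2.morphologyEx(a|mk,cv2.MORPH_OPEN,np.ones((3,3))),c,.045))
im[mk>0]=im[mk>0]//2+np.array([0,120,0],np.uint8)
cv2.imwrite("pics/w3v.png",im)
```

```text
[ 0.51372525 -0.21676767  0.20671396] [ 1.90526395e-01  9.81680430e-01 -5.89319707e-04  1.69642473e-03]
250 180
bar (array([ 506.7, -218.5], dtype=float32), [23.399999618530273, 62.099998474121094], -21.899999618530273)
holder (array([ 516.2, -223.1], dtype=float32), [27.200000762939453, 72.0999984741211], -21.899999618530273)
```

View pics/w3v.png

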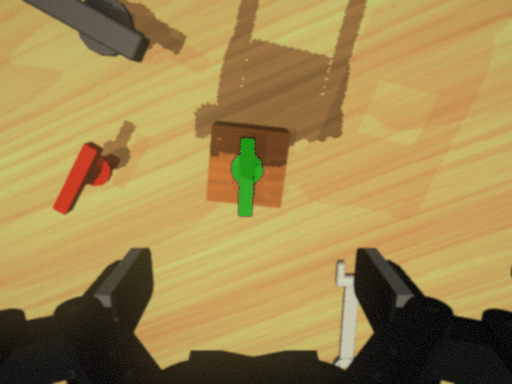

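Run:
```python
from h import *
import pickle
c,s=pickle.load(open("w3.pkl","rb"));im=cv2.imread("pics/w3.png")
H,S,V=cv2.split(cv2.cvtColor(im,cv2.COLOR_BGR2HSV));mk=(V<120)&(S<110)
ends=[]
rows=[r for r in range(125,235) if mk[r,230:265].sum()>=5];print(rows[0],rows[-1])
mid={}
for r in rows:
    x=np.where(mk[r,225:270])[0]+225; mid[r]=(x.min(),x.max())
print({r:tuple(map(int,mid[r])) for r in rows[::5]})
a=np.array([(np.mean(mid[r]),r) for r in rows if r<150 or r>192])
f=np.polyfit(a[:,1],a[:,0],1)
e=[ray(c,(np.polyval(f,r),r),.087)[:2] for r in (rows[0]-.5,rows[-1]+.5)]
d=e[1]-e[0];ctr=(e[0]+e[1])/2
print("bar centre",ctr.round(4),"len",np.linalg.norm(d).round(4),"ang",np.degrees(np.arctan2(d[1],d[0])).round(1))
Rt=R.from_quat(s["tool_rot"]).as_matrix();print("shift tool mm",(Rt.T@(np.r_[ctr,.061]-s["tcp_pos"])*1e3).round(1),"toolx ang",np.degrees(np.arctan2(Rt[1,0],Rt[0,0])).round(1))
wood=((H<12)|(H>172))&(S>120)
w=np.zeros_like(V);w[128:212,195:300]=(wood&(V>110)|mk)[128:212,195:300]
print(rect(w,c,.045))
print([(r,np.where(wood[r,190:300])[0][[0,-1]]+190) for r in range(116,214,6) if wood[r,190:300].any()])
```

```text
138 215
{138: (242, 251), 143: (241, 253), 148: (240, 253), 153: (241, 254), 158: (235, 257), 163: (232, 260), 168: (232, 262), 173: (232, 262), 178: (235, 259), 183: (239, 253), 188: (240, 252), 193: (239, 252), 198: (239, 251), 203: (239, 251), 208: (239, 251), 213: (239, 250)}
bar centre [ 0.5064 -0.2193] len 0.063 ang -24.1
shift tool mm [  6.3  -5.  145.7] toolx ang 158.0
(array([ 514.5, -222.1], dtype=float32), [28.0, 68.30000305175781], -22.899999618530273)
[(182, array([256, 256]))]
```

Bar centre (0.506, -0.219), length 63 as described, angle -24°. The reach is fine and it agrees with the top view to about 3 mm. Now I descend and grasp.

>>> {"api": "send_rows", "payload": {"motion": [{"gripper": 85,"travel": [3.2,-2.5,30],"rotation": [0,0,0]},{"gripper": 85,"travel": [3.1,-2.5,30],"rotation": [0,0,0]},{"gripper": 85,"travel": [0,0,30],"rotation": [0,0,2.1]},{"gripper": 85,"travel": [0,0,30],"rotation": [0,0,0]},{"gripper": 85,"travel": [0,0,14],"rotation": [0,0,0]},{"gripper": 85,"travel": [0,0,9.5],"rotation": [0,0,0]},{"gripper": 85,"travel": [0,0,0],"rotation": [0,0,0]},{"gripper": 85,"travel": [0,0,0],"rotation": [0,0,0]}], "newtons": 30}}

```text
t: 3.92
tcp_pos: [0.506, -0.2194, 0.0613]
tool_rot: [0.209, 0.978, -0.0, 0.0]
force: [0.0, -0.0, 0.2]
finger_gap: 0.996
```

>>> {"api": "send_rows", "payload": {"motion": [{"gripper": 30,"travel": [0,0,0],"rotation": [0,0,0]},{"gripper": 20,"travel": [0,0,0],"rotation": [0,0,0]},{"gripper": 0,"travel": [0,0,0],"rotation": [0,0,0]},{"gripper": 0,"travel": [0,0,0],"rotation": [0,0,0]},{"gripper": 0,"travel": [0,0,0],"rotation": [0,0,0]},{"gripper": 0,"travel": [0,0,0],"rotation": [0,0,0]},{"gripper": 0,"travel": [0,0,0],"rotation": [0,0,0]},{"gripper": 0,"travel": [0,0,0],"rotation": [0,0,0]}]}}

```text
t: 4.58
tcp_pos: [0.5056, -0.2198, 0.0612]
tool_rot: [0.21, 0.978, -0.0, 0.0]
force: [-0.4, 0.8, 4.2]
finger_gap: 0.134
```

Run:
```python
from h import *
s=m.sense();print({k:np.round(s[k],4).tolist() for k in ("tcp_pos","tool_rot","force","ft_torque","finger_gap")})
import pickle
c,_=pickle.load(open("w3.pkl","rb"));print("collar",ray(c,(247,169),.05),"block",ray(c,(248,169),.045))
```

```text
{'tcp_pos': [0.5056, -0.2198, 0.0612], 'tool_rot': [0.21, 0.9777, -0.0, 0.0003], 'force': [-0.4106, 0.8175, 4.1951], 'ft_torque': [0.145, 0.0634, -0.0194], 'finger_gap': 0.1338}
collar [ 0.50762947 -0.21958574  0.05      ] block [ 0.50896718 -0.21924701  0.045     ]
```

Key gripped (opening about 11.4 mm, bar 12). Now I lift, carry and turn.

>>> {"api": "send_rows", "payload": {"motion": [{"gripper": 0,"travel": [0,0,-5],"rotation": [0,0,0]},{"gripper": 0,"travel": [0,0,-25],"rotation": [0,0,0]},{"gripper": 0,"travel": [0,0,-35],"rotation": [0,0,0]},{"gripper": 0,"travel": [0,0,-35],"rotation": [0,0,0]},{"gripper": 0,"travel": [10.3,34.9,0],"rotation": [0,0,0]},{"gripper": 0,"travel": [10.3,34.9,0],"rotation": [0,0,0]},{"gripper": 0,"travel": [10.3,34.9,0],"rotation": [0,0,0]},{"gripper": 0,"travel": [10.3,34.9,0],"rotation": [0,0,0]},{"gripper": 0,"travel": [10.3,34.9,0],"rotation": [0,0,0]},{"gripper": 0,"travel": [10.3,34.9,0],"rotation": [0,0,0]},{"gripper": 0,"travel": [10.3,34.9,0],"rotation": [0,0,0]},{"gripper": 0,"travel": [10.3,34.9,0],"rotation": [0,0,0]}], "newtons": 90}}

```text
t: 5.58
tcp_pos: [0.5443, 0.0704, 0.1605]
tool_rot: [0.21, 0.978, -0.0, -0.001]
force: [0.4, -0.5, -2.0]
finger_gap: 0.119
```

>>> {"api": "send_rows", "payload": {"motion": [{"gripper": 0,"travel": [10.3,34.9,0],"rotation": [0,0,0]},{"gripper": 0,"travel": [10.3,34.9,0],"rotation": [0,0,0]},{"gripper": 0,"travel": [0,0,0],"rotation": [0,0,-6.26]},{"gripper": 0,"travel": [0,0,0],"rotation": [0,0,-6.26]},{"gripper": 0,"travel": [0,0,0],"rotation": [0,0,-6.26]},{"gripper": 0,"travel": [0,0,0],"rotation": [0,0,-6.26]},{"gripper": 0,"travel": [0,0,0],"rotation": [0,0,-6.26]},{"gripper": 0,"travel": [0,0,0],"rotation": [0,0,0]},{"gripper": 0,"travel": [0,0,0],"rotation": [0,0,0]},{"gripper": 0,"travel": [0,0,0],"rotation": [0,0,0]}]}}

```text
t: 6.42
tcp_pos: [0.5545, 0.1407, 0.1606]
tool_rot: [-0.06, 0.998, -0.0, -0.0]
force: [0.6, -0.5, -1.0]
finger_gap: 0.117
```

Run:
```python
from h import *
import pickle
c=m.calibration("wrist");s=m.sense();im=m.snapshot("wrist")[:,:,::-1].copy()
cv2.imwrite("pics/w4.png",im);pickle.dump((c,s),open("w4.pkl","wb"))
Rt=R.from_quat(s["tool_rot"]).as_matrix();p=s["tcp_pos"]
print(p,np.degrees(np.arctan2(Rt[1,0],Rt[0,0])),s["force"],s["ft_torque"],"tilt",Rt[:2,2])
print("shift tool mm",(Rt.T@(np.array([.5553,.1409,p[2]])-p)*1e3).round(1))
print("tip",proj(c,p+Rt@[0,0,.0562]),"collar",proj(c,p+Rt@[0,0,.016]),"socket",proj(c,(.5553,.1409,.042)))
cv2.imwrite("pics/w4v.png",cv2.resize(im[100:384,130:390],None,fx=2,fy=2,interpolation=2))
```

```text
[0.5544981  0.14069588 0.16055752] -173.07467826545226 [ 0.64944035 -0.54977427 -1.0237816 ] [ 0.03045545  0.00973171 -0.03236661] tilt [-7.24686918e-04 -9.62179845e-05]
shift tool mm [-0.8  0.1 -0. ]
tip (np.float64(252.35925183255333), np.float64(212.20740503406705)) collar (np.float64(252.26264729314119), np.float64(239.3136798711287)) socket (np.float64(252.58986247119225), np.float64(186.65434349747443))
```

View pics/w4v.png

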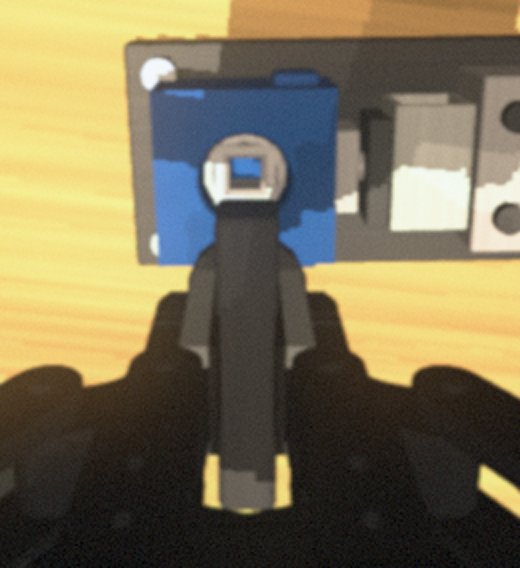

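The picture shows the key gripped squarely, lined up under the socket at crop (246,175), and the socket's sides parallel to the bar. I use the bar's ends to get its offset along the tool's x.

Run:
```python
from h import *
import pickle
c,s=pickle.load(open("w4.pkl","rb"));im=cv2.imread("pics/w4.png")
Rt=R.from_quat(s["tool_rot"]).as_matrix();p=s["tcp_pos"]
for o in (-2,-1,0,1,2):
    print(o,proj(c,p+Rt@[.032+o/1e3,0,-.0118]),proj(c,p+Rt@[.032+o/1e3,0,-.0258]),proj(c,p+Rt@[-.032+o/1e3,0,-.0258]))
V=im.max(2);print(V[192:250:1,252].tolist(),V[325:360,252].tolist())
print(V[215,230:275].tolist()); socket(im,c)
```

```text
-2 (np.float64(252.16920772536116), np.float64(198.42825499372296)) (np.float64(252.10132828354867), np.float64(210.09652809356723)) (np.float64(252.10195340367756), np.float64(358.0860029742927))
-1 (np.float64(252.16933705150092), np.float64(196.01275021394244)) (np.float64(252.10131706823987), np.float64(207.44144216422762)) (np.float64(252.10194486071686), np.float64(356.0635624775358))
0 (np.float64(252.1694669100206), np.float64(193.58730184367235)) (np.float64(252.10130580166307), np.float64(204.774219165978)) (np.float64(252.10193628368768), np.float64(354.03305668607896))
1 (np.float64(252.16959730421428), np.float64(191.15184835606826)) (np.float64(252.1012944834659), np.float64(202.0947756857523)) (np.float64(252.10192767238584), np.float64(351.99443725812245))
2 (np.float64(252.16972823740343), np.float64(188.7063277156328)) (np.float64(252.1012831132928), np.float64(199.40302754437826)) (np.float64(252.10191902660543), np.float64(349.9476554647582))
[96, 106, 159, 213, 229, 233, 228, 171, 96, 60, 54, 57, 54, 59, 52, 55, 58, 63, 67, 71, 74, 78, 82, 81, 80, 81, 77, 80, 76, 79, 79, 80, 77, 80, 78, 80, 80, 79, 79, 76, 73, 76, 73, 75, 74, 71, 74, 77, 72, 70, 71, 72, 68, 72, 69, 70, 69, 74] [62, 62, 63, 65, 62, 69, 60, 59, 60, 66, 77, 96, 103, 103, 108, 105, 106, 103, 106, 104, 104, 107, 103, 104, 102, 102, 104, 103, 108, 160, 188, 142, 67, 39, 31]
[181, 184, 182, 184, 182, 177, 156, 116, 79, 75, 78, 80, 82, 79, 84, 79, 78, 80, 75, 77, 78, 77, 81, 78, 78, 72, 73, 66, 71, 66, 70, 69, 69, 70, 68, 70, 66, 70, 67, 85, 109, 129, 130, 138, 155]
outer rect 553.0 139.5 [27.9 32.8] 13.1 ellipse [553.9 139.9] [28.  33.7]
hole rect 554.8 140.8 [13.  13.4] 7.0 ellipse [554.7 140.6] [13.9 14.6]
```

>>> {"api": "send_rows", "payload": {"motion": [{"gripper": 0,"travel": [0.6,-0.2,20],"rotation": [0,0,0]},{"gripper": 0,"travel": [0,0,20],"rotation": [0,0,0]},{"gripper": 0,"travel": [0,0,14],"rotation": [0,0,0]},{"gripper": 0,"travel": [0,0,3],"rotation": [0,0,0]},{"gripper": 0,"travel": [0,0,2],"rotation": [0,0,0]},{"gripper": 0,"travel": [0,0,0],"rotation": [0,0,0]},{"gripper": 0,"travel": [0,0,0],"rotation": [0,0,0]}]}}

```text
t: 7.05
tcp_pos: [0.555, 0.1406, 0.1026]
tool_rot: [-0.061, 0.998, -0.0, 0.001]
force: [-0.2, 0.3, -1.3]
finger_gap: 0.12
```

>>> {"api": "send_rows", "payload": {"motion": [{"gripper": 0,"travel": [0,0,1],"rotation": [0,0,0]},{"gripper": 0,"travel": [0,0,1],"rotation": [0,0,0]},{"gripper": 0,"travel": [0,0,1],"rotation": [0,0,0]},{"gripper": 0,"travel": [0,0,1],"rotation": [0,0,0]},{"gripper": 0,"travel": [0,0,0],"rotation": [0,0,0]},{"gripper": 0,"travel": [0,0,0],"rotation": [0,0,0]}]}}

```text
t: 7.55
tcp_pos: [0.5542, 0.1405, 0.0978]
tool_rot: [-0.062, 0.998, -0.0, -0.0]
force: [-0.7, -0.4, -0.9]
finger_gap: 0.123
```

>>> {"api": "send_rows", "payload": {"motion": [{"gripper": 0,"travel": [0,0,1],"rotation": [0,0,0]},{"gripper": 0,"travel": [0,0,1],"rotation": [0,0,0]},{"gripper": 0,"travel": [0,0,0],"rotation": [0,0,0]}]}}

```text
t: 7.8
tcp_pos: [0.5543, 0.1403, 0.0957]
tool_rot: [-0.062, 0.998, -0.0, 0.0]
force: [0.2, 0.1, -1.4]
finger_gap: 0.115
```

>>> {"api": "send_rows", "payload": {"motion": [{"gripper": 0,"travel": [0,0,1],"rotation": [0,0,0]},{"gripper": 0,"travel": [0,0,0],"rotation": [0,0,0]}]}}

```text
t: 7.97
tcp_pos: [0.5543, 0.1403, 0.0947]
tool_rot: [-0.062, 0.998, -0.0, 0.0]
force: [0.6, -0.8, -1.9]
finger_gap: 0.122
```

>>> {"api": "send_rows", "payload": {"motion": [{"gripper": 0,"travel": [0,0,1],"rotation": [0,0,0]},{"gripper": 0,"travel": [0,0,1],"rotation": [0,0,0]},{"gripper": 0,"travel": [0,0,0],"rotation": [0,0,0]}]}}

```text
t: 8.22
tcp_pos: [0.5542, 0.1404, 0.0926]
tool_rot: [-0.062, 0.998, -0.0, -0.0]
force: [1.1, -0.5, -2.2]
finger_gap: 0.12
```

>>> {"api": "send_rows", "payload": {"motion": [{"gripper": 0,"travel": [0,0,1],"rotation": [0,0,0]},{"gripper": 0,"travel": [0,0,1],"rotation": [0,0,0]},{"gripper": 0,"travel": [0,0,0],"rotation": [0,0,0]}]}}

```text
t: 8.47
tcp_pos: [0.5542, 0.1404, 0.0906]
tool_rot: [-0.062, 0.998, -0.0, -0.0]
force: [0.1, -0.7, -2.7]
finger_gap: 0.118
```

>>> {"api": "send_rows", "payload": {"motion": [{"gripper": 0,"travel": [0,0,2],"rotation": [0,0,0]},{"gripper": 0,"travel": [0,0,2],"rotation": [0,0,0]},{"gripper": 0,"travel": [0,0,2],"rotation": [0,0,0]},{"gripper": 0,"travel": [0,0,2],"rotation": [0,0,0]},{"gripper": 0,"travel": [0,0,0],"rotation": [0,0,0]}]}}

```text
t: 8.88
tcp_pos: [0.5541, 0.1404, 0.0823]
tool_rot: [-0.062, 0.998, -0.0, -0.0]
force: [0.3, -1.8, -1.7]
finger_gap: 0.119
```

>>> {"api": "send_rows", "payload": {"motion": [{"gripper": 0,"travel": [0,0,1],"rotation": [0,0,0]},{"gripper": 0,"travel": [0,0,1],"rotation": [0,0,0]},{"gripper": 0,"travel": [0,0,0],"rotation": [0,0,0]}]}}

```text
t: 9.13
tcp_pos: [0.5542, 0.1404, 0.0806]
tool_rot: [-0.062, 0.998, -0.0, -0.0]
force: [1.0, -2.1, -3.4]
finger_gap: 0.118
```

Run:
```python
from h import *
s=m.sense();print({k:np.round(s[k],4).tolist() for k in ("q","tcp_pos","tool_rot","force","ft_torque","finger_gap","tau")})
```

```text
{'q': [0.0528, 0.6697, 1.6877, -0.0002, 0.7844, -1.6411], 'tcp_pos': [0.5542, 0.1404, 0.0806], 'tool_rot': [-0.0616, 0.9981, -0.0001, -0.0], 'force': [0.9825, -2.0611, -3.4137], 'ft_torque': [-0.6266, -0.1248, 0.0023], 'finger_gap': 0.1181, 'tau': [1.5125, -44.7178, -11.1047, 0.6202, 0.1396, -0.0172]}
```

>>> {"api": "send_rows", "payload": {"motion": [{"gripper": 0,"travel": [0,0,0.7],"rotation": [0,0,0]},{"gripper": 0,"travel": [0,0,0],"rotation": [0,0,0]}]}}

```text
t: 9.3
tcp_pos: [0.5543, 0.1405, 0.0804]
tool_rot: [-0.062, 0.998, -0.0, 0.0]
force: [-0.0, -2.8, 1.1]
finger_gap: 0.121
```

>>> {"api": "send_rows", "payload": {"motion": [{"gripper": 0,"travel": [0,0,0.7],"rotation": [0,0,0]},{"gripper": 0,"travel": [0,0,0],"rotation": [0,0,0]}]}}

```text
t: 9.47
tcp_pos: [0.5543, 0.1405, 0.0804]
tool_rot: [-0.062, 0.998, -0.0, 0.0]
force: [-1.4, -3.8, 5.4]
finger_gap: 0.124
```

The floor is felt at TCP z 0.0804, so the tip is at 0.024 and the key is right down. Now I turn clockwise at a slow constant rate and read the twist.

```bash
cat > f.py <<'E'
from h import *
s=m.sense();Rt=R.from_quat(s["tool_rot"]).as_matrix()
print("yaw",round(np.degrees(np.arctan2(Rt[1,0],Rt[0,0]))%360,2),"tcp",(s["tcp_pos"]*1e3).round(1),"F",s["force"].round(1),"M",s["ft_torque"].round(3),"tau6",round(s["tau"][5],3),"tool F",(Rt.T@s["force"]).round(1))
E
python3 f.py
```

```text
yaw 187.07 tcp [554.3 140.5  80.4] F [-1.4 -3.8  5.4] M [-0.653  0.255 -0.04 ] tau6 -0.019 tool F [ 1.9 -3.6 -5.4]
```

>>> {"api": "send_rows", "payload": {"motion": [{"gripper": 0,"travel": [0,0.02,0],"rotation": [0,0,1]},{"gripper": 0,"travel": [0,0.02,0],"rotation": [0,0,1]},{"gripper": 0,"travel": [0,0.02,0],"rotation": [0,0,1]},{"gripper": 0,"travel": [0,0.02,0],"rotation": [0,0,1]}], "newtons": 100}}

```text
t: 9.8
tcp_pos: [0.5543, 0.1404, 0.0804]
tool_rot: [-0.027, 1.0, -0.0, 0.0]
force: [-1.4, -3.5, 6.4]
finger_gap: 0.117
```

```bash
python3 f.py
```

```text
yaw 183.05 tcp [554.3 140.4  80.4] F [-1.4 -3.5  6.4] M [-0.745  0.287  0.017] tau6 -0.082 tool F [ 1.6 -3.4 -6.4]
```

>>> {"api": "send_rows", "payload": {"motion": [{"gripper": 0,"travel": [0,0.02,0],"rotation": [0,0,1]},{"gripper": 0,"travel": [0,0.02,0],"rotation": [0,0,1]},{"gripper": 0,"travel": [0,0.02,0],"rotation": [0,0,1]},{"gripper": 0,"travel": [0,0.02,0],"rotation": [0,0,1]}]}}

```text
t: 10.13
tcp_pos: [0.5541, 0.1404, 0.0804]
tool_rot: [0.008, 1.0, -0.0, 0.0]
force: [-2.3, -4.0, 6.2]
finger_gap: 0.118
```

```bash
python3 f.py
```

```text
yaw 179.07 tcp [554.1 140.4  80.4] F [-2.3 -4.   6.2] M [-0.814  0.277  0.193] tau6 0.012 tool F [ 2.2 -4.1 -6.2]
```

>>> {"api": "send_rows", "payload": {"motion": [{"gripper": 0,"travel": [0,0.02,0],"rotation": [0,0,1]},{"gripper": 0,"travel": [0,0.02,0],"rotation": [0,0,1]},{"gripper": 0,"travel": [0,0.02,0],"rotation": [0,0,1]},{"gripper": 0,"travel": [0,0.02,0],"rotation": [0,0,1]}]}}

```text
t: 10.47
tcp_pos: [0.5541, 0.1405, 0.0804]
tool_rot: [0.042, 0.999, -0.001, 0.0]
force: [-1.1, -3.7, 6.2]
finger_gap: 0.12
```

```bash
python3 f.py
```

```text
yaw 175.14 tcp [554.1 140.5  80.4] F [-1.1 -3.7  6.2] M [-0.758  0.278  0.374] tau6 0.17 tool F [ 0.7 -3.7 -6.2]
```

>>> {"api": "send_rows", "payload": {"motion": [{"gripper": 0,"travel": [0,0.02,0],"rotation": [0,0,1]},{"gripper": 0,"travel": [0,0.02,0],"rotation": [0,0,1]},{"gripper": 0,"travel": [0,0.02,0],"rotation": [0,0,1]}]}}

```text
t: 10.72
tcp_pos: [0.5541, 0.1406, 0.0804]
tool_rot: [0.069, 0.998, -0.0, 0.0]
force: [-1.0, -3.7, 6.4]
finger_gap: 0.125
```

```bash
python3 f.py
```

```text
yaw 172.13 tcp [554.1 140.6  80.4] F [-1.  -3.7  6.4] M [-0.773  0.339  0.279] tau6 0.181 tool F [ 0.5 -3.8 -6.4]
```

>>> {"api": "send_rows", "payload": {"motion": [{"gripper": 0,"travel": [0,0.02,0],"rotation": [0,0,1]},{"gripper": 0,"travel": [0,0.02,0],"rotation": [0,0,1]},{"gripper": 0,"travel": [0,0.02,0],"rotation": [0,0,1]}]}}

```text
t: 10.97
tcp_pos: [0.5542, 0.1406, 0.0804]
tool_rot: [0.095, 0.996, -0.0, 0.0]
force: [-1.2, -2.8, 6.1]
finger_gap: 0.126
```

```bash
python3 f.py
```

```text
yaw 169.13 tcp [554.2 140.6  80.4] F [-1.2 -2.8  6.1] M [-0.7    0.289  0.337] tau6 0.182 tool F [ 0.7 -3.  -6.1]
```

tau6 is very clean, with a moving plateau at 0.18. I carry on and watch for the +0.075 jump.

>>> {"api": "send_rows", "payload": {"motion": [{"gripper": 0,"travel": [0,0.02,0],"rotation": [0,0,1]},{"gripper": 0,"travel": [0,0.02,0],"rotation": [0,0,1]},{"gripper": 0,"travel": [0,0.02,0],"rotation": [0,0,1]}]}}

```text
t: 11.22
tcp_pos: [0.5541, 0.1407, 0.0804]
tool_rot: [0.121, 0.993, -0.0, 0.0]
force: [-1.0, -3.3, 5.9]
finger_gap: 0.119
```

```bash
python3 f.py
```

```text
yaw 166.13 tcp [554.1 140.7  80.4] F [-1.  -3.3  5.9] M [-0.698  0.284  0.332] tau6 0.182 tool F [ 0.2 -3.4 -5.9]
```

>>> {"api": "send_rows", "payload": {"motion": [{"gripper": 0,"travel": [0,0.02,0],"rotation": [0,0,1]},{"gripper": 0,"travel": [0,0.02,0],"rotation": [0,0,1]},{"gripper": 0,"travel": [0,0.02,0],"rotation": [0,0,1]}]}}

```text
t: 11.47
tcp_pos: [0.5542, 0.1408, 0.0804]
tool_rot: [0.147, 0.989, -0.0, 0.0]
force: [-1.3, -2.9, 5.1]
finger_gap: 0.119
```

```bash
python3 f.py
```

```text
yaw 163.13 tcp [554.2 140.8  80.4] F [-1.3 -2.9  5.1] M [-0.708  0.264  0.328] tau6 0.184 tool F [ 0.4 -3.1 -5.1]
```

>>> {"api": "send_rows", "payload": {"motion": [{"gripper": 0,"travel": [0,0.02,0],"rotation": [0,0,1]},{"gripper": 0,"travel": [0,0.02,0],"rotation": [0,0,1]},{"gripper": 0,"travel": [0,0.02,0],"rotation": [0,0,1]}]}}

```text
t: 11.72
tcp_pos: [0.5542, 0.1409, 0.0804]
tool_rot: [0.173, 0.985, -0.0, 0.0]
force: [-1.2, -3.3, 5.8]
finger_gap: 0.119
```

```bash
python3 f.py
```

```text
yaw 160.13 tcp [554.2 140.9  80.4] F [-1.2 -3.3  5.8] M [-0.621  0.338  0.356] tau6 0.184 tool F [ 0.  -3.5 -5.8]
```

>>> {"api": "send_rows", "payload": {"motion": [{"gripper": 0,"travel": [0,0.02,0],"rotation": [0,0,1]},{"gripper": 0,"travel": [0,0.02,0],"rotation": [0,0,1]},{"gripper": 0,"travel": [0,0.02,0],"rotation": [0,0,1]}]}}

```text
t: 11.97
tcp_pos: [0.5542, 0.141, 0.0804]
tool_rot: [0.198, 0.98, -0.0, 0.0]
force: [-1.5, -2.3, 6.2]
finger_gap: 0.121
```

```bash
python3 f.py
```

```text
yaw 157.13 tcp [554.2 141.   80.4] F [-1.5 -2.3  6.2] M [-0.615  0.273  0.348] tau6 0.184 tool F [ 0.5 -2.7 -6.2]
```

>>> {"api": "send_rows", "payload": {"motion": [{"gripper": 0,"travel": [0,0.02,0],"rotation": [0,0,1]},{"gripper": 0,"travel": [0,0.02,0],"rotation": [0,0,1]},{"gripper": 0,"travel": [0,0.02,0],"rotation": [0,0,1]}]}}

```text
t: 12.22
tcp_pos: [0.5542, 0.1411, 0.0804]
tool_rot: [0.224, 0.975, -0.0, 0.0]
force: [-1.4, -2.8, 5.9]
finger_gap: 0.119
```

```bash
python3 f.py
```

```text
yaw 154.13 tcp [554.2 141.1  80.4] F [-1.4 -2.8  5.9] M [-0.642  0.238  0.321] tau6 0.184 tool F [ 0.  -3.1 -5.9]
```

>>> {"api": "send_rows", "payload": {"motion": [{"gripper": 0,"travel": [0,0.02,0],"rotation": [0,0,1]},{"gripper": 0,"travel": [0,0.02,0],"rotation": [0,0,1]},{"gripper": 0,"travel": [0,0.02,0],"rotation": [0,0,1]}]}}

```text
t: 12.47
tcp_pos: [0.5543, 0.1411, 0.0804]
tool_rot: [0.249, 0.968, -0.0, 0.0]
force: [-1.8, -3.5, 5.5]
finger_gap: 0.12
```

```bash
python3 f.py
```

```text
yaw 151.15 tcp [554.3 141.1  80.4] F [-1.8 -3.5  5.5] M [-0.669  0.266  0.355] tau6 0.287 tool F [-0.1 -3.9 -5.5]
```

The jump is felt between yaw 154.1 and 151.15: tau6 goes up by 0.10, about 20 N. I go on in small steps. The target is tau6 at about 0.184 + 0.165 = 0.35, which is about 33 N.

>>> {"api": "send_rows", "payload": {"motion": [{"gripper": 0,"travel": [0,0.02,0],"rotation": [0,0,1]},{"gripper": 0,"travel": [0,0.02,0],"rotation": [0,0,1]},{"gripper": 0,"travel": [0,0.02,0],"rotation": [0,0,1]}]}}

```text
t: 12.72
tcp_pos: [0.5543, 0.1412, 0.0804]
tool_rot: [0.274, 0.962, -0.0, 0.0]
force: [-1.2, -3.1, 5.7]
finger_gap: 0.121
```

```bash
python3 f.py
```

```text
yaw 148.16 tcp [554.3 141.2  80.4] F [-1.2 -3.1  5.7] M [-0.606  0.25   0.425] tau6 0.282 tool F [-0.6 -3.3 -5.7]
```

>>> {"api": "send_rows", "payload": {"motion": [{"gripper": 0,"travel": [0,0.02,0],"rotation": [0,0,1]},{"gripper": 0,"travel": [0,0.02,0],"rotation": [0,0,1]},{"gripper": 0,"travel": [0,0.02,0],"rotation": [0,0,1]}]}}

```text
t: 12.97
tcp_pos: [0.5544, 0.1413, 0.0804]
tool_rot: [0.299, 0.954, -0.0, 0.0]
force: [-0.7, -2.2, 6.9]
finger_gap: 0.119
```

```bash
python3 f.py
```

```text
yaw 145.15 tcp [554.4 141.3  80.4] F [-0.7 -2.2  6.9] M [-0.59   0.268  0.427] tau6 0.311 tool F [-0.7 -2.2 -6.9]
```

>>> {"api": "send_rows", "payload": {"motion": [{"gripper": 0,"travel": [0,0.02,0],"rotation": [0,0,1]},{"gripper": 0,"travel": [0,0.02,0],"rotation": [0,0,1]},{"gripper": 0,"travel": [0,0.02,0],"rotation": [0,0,1]},{"gripper": 0,"travel": [0,0.02,0],"rotation": [0,0,1]}]}}

```text
t: 13.3
tcp_pos: [0.5545, 0.1414, 0.0804]
tool_rot: [0.332, 0.943, -0.0, 0.0]
force: [-0.6, -2.5, 5.6]
finger_gap: 0.121
```

```bash
python3 f.py
```

```text
yaw 141.16 tcp [554.5 141.4  80.4] F [-0.6 -2.5  5.6] M [-0.489  0.279  0.487] tau6 0.319 tool F [-1.1 -2.4 -5.6]
```

>>> {"api": "send_rows", "payload": {"motion": [{"gripper": 0,"travel": [0,0,0],"rotation": [0,0,0]},{"gripper": 0,"travel": [0,0,0],"rotation": [0,0,0]},{"gripper": 0,"travel": [0,0,0],"rotation": [0,0,0]}]}}

```text
t: 13.55
tcp_pos: [0.5545, 0.1414, 0.0804]
tool_rot: [0.332, 0.943, -0.0, 0.0]
force: [-1.1, -2.3, 6.2]
finger_gap: 0.112
```

```bash
python3 f.py
```

```text
yaw 141.19 tcp [554.5 141.4  80.4] F [-1.1 -2.3  6.2] M [-0.524  0.263  0.389] tau6 0.388 tool F [-0.6 -2.5 -6.2]
```

The angle past contact is 0.18–0.23 rad, which gives 31–35 N. The torque gives about 27–30 N. Both are inside 20–45, so I stop here, back off into the play to unload the key, and draw it out.

>>> {"api": "send_rows", "payload": {"motion": [{"gripper": 0,"travel": [0,0,0],"rotation": [0,0,-1]},{"gripper": 0,"travel": [0,0,-0.5],"rotation": [0,0,-1]},{"gripper": 0,"travel": [0,0,-0.5],"rotation": [0,0,-1]},{"gripper": 0,"travel": [0,0,0],"rotation": [0,0,-1]},{"gripper": 0,"travel": [0,0,0],"rotation": [0,0,0]}]}}

```text
t: 13.97
tcp_pos: [0.5544, 0.1413, 0.0804]
tool_rot: [0.3, 0.954, -0.0, -0.0]
force: [-0.9, -2.7, 2.3]
finger_gap: 0.12
```

```bash
python3 f.py
```

```text
yaw 145.11 tcp [554.4 141.3  80.4] F [-0.9 -2.7  2.3] M [-0.67   0.073  0.109] tau6 -0.04 tool F [-0.8 -2.7 -2.3]
```

>>> {"api": "send_rows", "payload": {"motion": [{"gripper": 0,"travel": [0,0,-2],"rotation": [0,0,0]},{"gripper": 0,"travel": [0,0,-3],"rotation": [0,0,0]},{"gripper": 0,"travel": [0,0,-3],"rotation": [0,0,0]}]}}

```text
t: 14.22
tcp_pos: [0.5542, 0.1414, 0.0879]
tool_rot: [0.3, 0.954, -0.0, -0.0]
force: [1.0, -3.2, -4.3]
finger_gap: 0.119
```

```bash
python3 f.py
```

```text
yaw 145.05 tcp [554.2 141.4  87.9] F [ 1.  -3.2 -4.3] M [-0.581 -0.172  0.026] tau6 0.043 tool F [-2.6 -2.   4.3]
```

>>> {"api": "send_rows", "payload": {"motion": [{"gripper": 0,"travel": [0,0,-8],"rotation": [0,0,0]},{"gripper": 0,"travel": [0,0,-20],"rotation": [0,0,0]},{"gripper": 0,"travel": [0,0,-22],"rotation": [0,0,0]},{"gripper": 0,"travel": [0,0,-22],"rotation": [0,0,-5.3]},{"gripper": 0,"travel": [0,0,0],"rotation": [0,0,-5.3]},{"gripper": 0,"travel": [-10.4,-34.9,0],"rotation": [0,0,0]},{"gripper": 0,"travel": [-10.4,-34.9,0],"rotation": [0,0,0]},{"gripper": 0,"travel": [-10.4,-34.9,0],"rotation": [0,0,0]},{"gripper": 0,"travel": [0,0,0],"rotation": [0,0,0]}]}}

```text
t: 14.97
tcp_pos: [0.5393, 0.0287, 0.1616]
tool_rot: [0.213, 0.977, -0.001, 0.0]
force: [0.0, -0.1, -1.8]
finger_gap: 0.117
```

```bash
python3 - <<'E'
from h import *
im=m.snapshot("top")[:,:,::-1];a=cv2.resize(im[160:230,100:200],None,fx=5,fy=5,interpolation=2);cv2.imwrite("pics/t2.png",a)
E
python3 f.py
```

```text
yaw 155.34 tcp [539.6  31.1 161.5] F [ 0.   0.3 -1.3] M [0.061 0.039 0.008] tau6 -0.104 tool F [0.1 0.3 1.3]
```

View pics/t2.png

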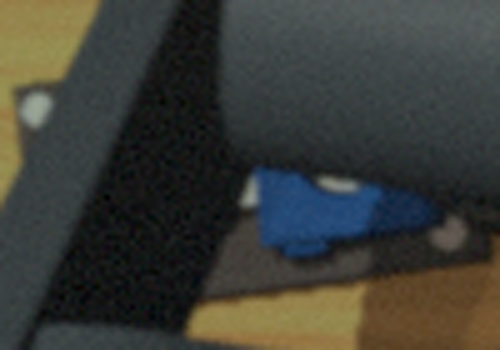

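The arm hides the tube in this view, so I check it later. Now on to the holder.

>>> {"api": "send_rows", "payload": {"motion": [{"gripper": 0,"travel": [-10.5,-34.6,0],"rotation": [0,0,0]},{"gripper": 0,"travel": [-10.5,-34.6,0],"rotation": [0,0,0]},{"gripper": 0,"travel": [-10.5,-34.6,0],"rotation": [0,0,0]},{"gripper": 0,"travel": [-10.5,-34.6,0],"rotation": [0,0,0]},{"gripper": 0,"travel": [-10.5,-34.6,0],"rotation": [0,0,0]},{"gripper": 0,"travel": [-10.5,-34.6,0],"rotation": [0,0,0]},{"gripper": 0,"travel": [-10.5,-34.6,0],"rotation": [0,0,0]},{"gripper": 0,"travel": [0,0,0],"rotation": [0,0,0]},{"gripper": 0,"travel": [0,0,0],"rotation": [0,0,0]},{"gripper": 0,"travel": [0,0,0],"rotation": [0,0,0]}]}}

```text
t: 15.85
tcp_pos: [0.507, -0.2165, 0.1607]
tool_rot: [0.211, 0.977, 0.001, -0.0]
force: [-0.6, -0.3, -2.2]
finger_gap: 0.12
```

```bash
python3 - <<'E'
from h import *
import pickle
c=m.calibration("wrist");s=m.sense();im=m.snapshot("wrist")[:,:,::-1].copy();cv2.imwrite("pics/w5.png",im)
Rt=R.from_quat(s["tool_rot"]).as_matrix();p=s["tcp_pos"];print("shift",(Rt.T@(np.array([.5056,-.2198,.0612])-p)*1e3).round(1))
for n,q in (("hole",(.5068,-.2197,.045)),("blockc",(.509,-.2192,.045))):print(n,proj(c,q))
cv2.imwrite("pics/w5v.png",cv2.resize(im[100:384,130:390],None,fx=2,fy=2,interpolation=2))
E
python3 f.py
```

```text
shift [-0.2 -3.8 99.5]
hole (np.float64(248.23371100371025), np.float64(188.38173534392027))
blockc (np.float64(249.98738180423598), np.float64(190.60145800224478))
yaw 155.71 tcp [ 506.9 -215.9  160.6] F [ 0.   0.1 -2.2] M [ 0.058 -0.012 -0.026] tau6 0.004 tool F [-0.   0.1  2.2]
```

View pics/w5v.png

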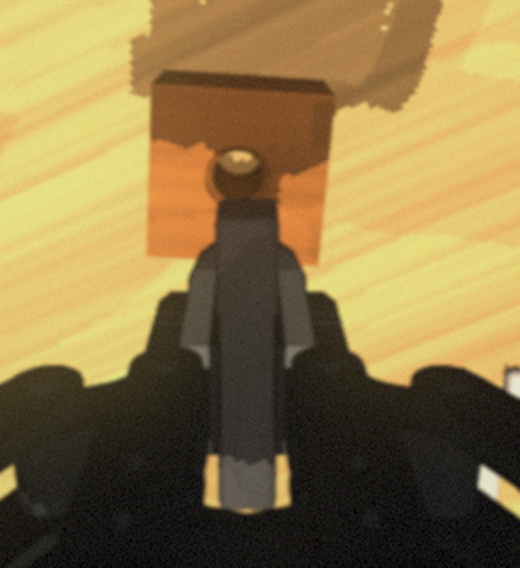

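The hole is visible at full-frame (248,188), exactly where the key's old place projects (248.2,188.4). The key is 3.8 mm off in tool y, so I correct that and lower.

>>> {"api": "send_rows", "payload": {"motion": [{"gripper": 0,"travel": [-0.2,-3.8,20],"rotation": [0,0,0]},{"gripper": 0,"travel": [0,0,20],"rotation": [0,0,0]},{"gripper": 0,"travel": [0,0,12],"rotation": [0,0,0]},{"gripper": 0,"travel": [0,0,0],"rotation": [0,0,0]},{"gripper": 0,"travel": [0,0,4],"rotation": [0,0,0]},{"gripper": 0,"travel": [0,0,4],"rotation": [0,0,0]},{"gripper": 0,"travel": [0,0,0],"rotation": [0,0,0]}]}}

```text
t: 16.48
tcp_pos: [0.5058, -0.2208, 0.1006]
tool_rot: [0.21, 0.978, -0.0, 0.0]
force: [-0.4, -0.2, -1.3]
finger_gap: 0.12
```

```bash
python3 f.py
```

```text
yaw 155.72 tcp [ 505.8 -220.8  100.6] F [-0.4 -0.2 -1.3] M [-0.006  0.015  0.052] tau6 0.001 tool F [ 0.2 -0.4  1.3]
```

>>> {"api": "send_rows", "payload": {"motion": [{"gripper": 0,"travel": [0,0,3],"rotation": [0,0,0]},{"gripper": 0,"travel": [0,0,3],"rotation": [0,0,0]},{"gripper": 0,"travel": [0,0,0],"rotation": [0,0,0]}]}}

```text
t: 16.73
tcp_pos: [0.5054, -0.2213, 0.0943]
tool_rot: [0.211, 0.978, 0.0, -0.0]
force: [0.3, -1.0, -2.7]
finger_gap: 0.118
```

```bash
python3 f.py
```

```text
yaw 155.66 tcp [ 505.4 -221.3   94.3] F [ 0.3 -1.  -2.7] M [-0.065  0.03  -0.017] tau6 0.0 tool F [-0.7 -0.8  2.7]
```

>>> {"api": "send_rows", "payload": {"motion": [{"gripper": 0,"travel": [0.3,1.3,0],"rotation": [0,0,0]},{"gripper": 0,"travel": [0,0,6],"rotation": [0,0,0]},{"gripper": 0,"travel": [0,0,6],"rotation": [0,0,0]},{"gripper": 0,"travel": [0,0,0],"rotation": [0,0,0]}]}}

```text
t: 17.07
tcp_pos: [0.505, -0.2196, 0.0812]
tool_rot: [0.211, 0.978, 0.0, -0.001]
force: [0.7, -0.5, -1.0]
finger_gap: 0.12
```

```bash
python3 f.py
```

```text
yaw 155.66 tcp [ 505.  -219.6   81.2] F [ 0.7 -0.5 -1. ] M [0.02  0.004 0.005] tau6 0.0 tool F [-0.9 -0.2  1. ]
```

>>> {"api": "send_rows", "payload": {"motion": [{"gripper": 0,"travel": [0,0,6],"rotation": [0,0,0]},{"gripper": 0,"travel": [0,0,6],"rotation": [0,0,0]},{"gripper": 0,"travel": [0,0,5],"rotation": [0,0,0]},{"gripper": 0,"travel": [0,0,2],"rotation": [0,0,0]},{"gripper": 0,"travel": [0,0,0],"rotation": [0,0,0]}]}}

```text
t: 17.48
tcp_pos: [0.5053, -0.2198, 0.0625]
tool_rot: [0.211, 0.978, 0.0, -0.001]
force: [0.8, -0.0, -1.3]
finger_gap: 0.117
```

```bash
python3 f.py
```

```text
yaw 155.66 tcp [ 505.3 -219.8   62.5] F [ 0.8 -0.  -1.3] M [ 0.013 -0.038  0.014] tau6 0.0 tool F [-0.7  0.3  1.3]
```

>>> {"api": "send_rows", "payload": {"motion": [{"gripper": 0,"travel": [0,0,1],"rotation": [0,0,0]},{"gripper": 0,"travel": [0,0,0.4],"rotation": [0,0,0]},{"gripper": 0,"travel": [0,0,0],"rotation": [0,0,0]}], "newtons": 30}}

```text
t: 17.73
tcp_pos: [0.5059, -0.2202, 0.0621]
tool_rot: [0.211, 0.978, -0.0, 0.0]
force: [-0.1, -0.5, -1.8]
finger_gap: 0.122
```

```bash
python3 f.py
```

```text
yaw 155.66 tcp [ 505.9 -220.2   62.1] F [-0.1 -0.5 -1.8] M [-0.006  0.033 -0.018] tau6 0.0 tool F [-0.2 -0.5  1.8]
```

>>> {"api": "send_rows", "payload": {"motion": [{"gripper": 20,"travel": [0,0,0],"rotation": [0,0,0]},{"gripper": 40,"travel": [0,0,0],"rotation": [0,0,0]},{"gripper": 85,"travel": [0,0,0],"rotation": [0,0,0]},{"gripper": 85,"travel": [0,0,0],"rotation": [0,0,0]},{"gripper": 85,"travel": [0,0,0],"rotation": [0,0,0]},{"gripper": 85,"travel": [0,0,0],"rotation": [0,0,0]},{"gripper": 85,"travel": [0,0,0],"rotation": [0,0,0]},{"gripper": 85,"travel": [0,0,-10],"rotation": [0,0,0]},{"gripper": 85,"travel": [0,0,-35],"rotation": [0,0,0]},{"gripper": 85,"travel": [0,0,-35],"rotation": [0,0,0]},{"gripper": 85,"travel": [0,0,-35],"rotation": [0,0,0]},{"gripper": 85,"travel": [0,0,-35],"rotation": [0,0,0]}]}}

```text
t: 18.73
tcp_pos: [0.5054, -0.2198, 0.2142]
tool_rot: [0.211, 0.978, 0.0, -0.0]
force: [0.2, -0.2, -0.0]
finger_gap: 0.998
```

>>> {"api": "send_rows", "payload": {"motion": [{"gripper": 85,"travel": [0,0,0],"rotation": [0,0,0]},{"gripper": 85,"travel": [0,0,0],"rotation": [0,0,0]},{"gripper": 85,"travel": [0,0,0],"rotation": [0,0,0]}]}}

```text
t: 18.98
tcp_pos: [0.5052, -0.2197, 0.2122]
tool_rot: [0.211, 0.978, 0.0, -0.0]
force: [0.0, 0.0, -1.1]
finger_gap: 0.994
```

```bash
python3 - <<'E'
from h import *
c=m.calibration("wrist");im=m.snapshot("wrist")[:,:,::-1].copy()
u,v=map(int,proj(c,(.507,-.2195,.06)));a=im[max(v-65,0):v+65,u-65:u+65]
a=cv2.resize(a,(390,390),interpolation=2)
t=m.snapshot("side")[:,:,::-1];cv2.imwrite("pics/side2.png",t);b=cv2.resize(t[130:190,215:280],(390,360),interpolation=2)
o=np.zeros((400,790,3),np.uint8);o[:390,:390]=a;o[:360,400:790]=b;cv2.imwrite("pics/w6.png",o)
E
python3 f.py
```

```text
yaw 155.66 tcp [ 504.7 -219.3  210.7] F [-0.1  0.   0. ] M [-0.034 -0.005  0.002] tau6 0.0 tool F [ 0.1 -0.  -0. ]
```

View pics/w6.png

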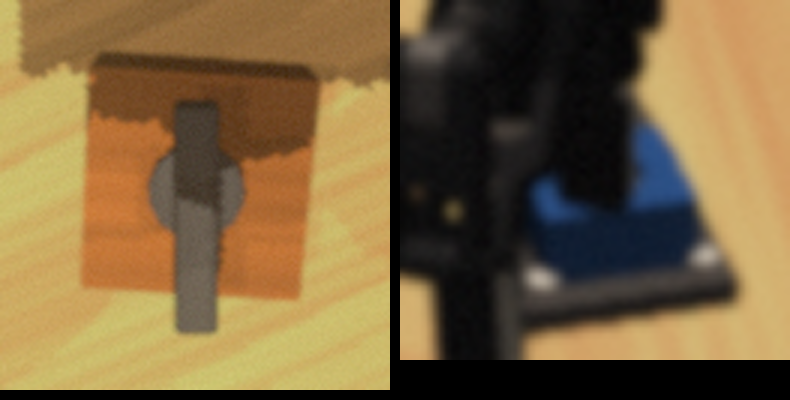

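The key stands upright and centred, collar on the block. One last look at the clamp.

```bash
python3 - <<'E'
from h import *
im=m.snapshot("top")[:,:,::-1];o=cv2.imread("pics/top0.png")
z=lambda a:cv2.resize(a[160:225,98:198],None,fx=4,fy=4,interpolation=2)
cv2.imwrite("pics/t3.png",np.vstack([z(o),z(im)]))
E
python3 f.py
```

```text
yaw 155.66 tcp [ 504.7 -219.4  210.5] F [-0.6  0.  -0.7] M [ 0.006 -0.007 -0.013] tau6 0.0 tool F [ 0.6 -0.2  0.7]
```

View pics/t3.png

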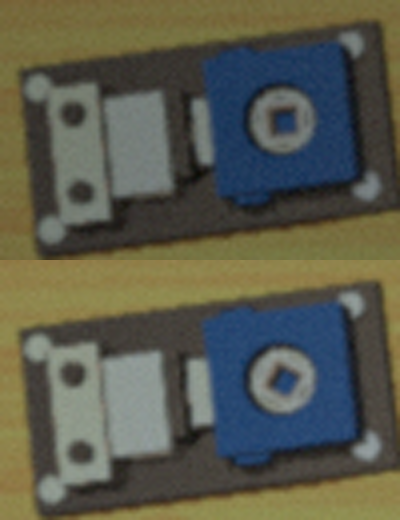

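```bash
python3 -c "
from station import manip as m
print(m.sense()['t'],m.sign_off())"
```

```text
the job is handed in; nothing more can be done
19.1333 None
```

The tube is clamped against the stop, and the key is back in its holder, released. I handed the job in at 19.1 s; no verdict is reported.

- **Insertion:** The key went in without forcing. I read forces of only a few N at the socket's mouth, and the tip met the floor at about 24 mm above the bench.
- **Clamping:** Turning clockwise, I felt first contact as a jump of about 0.10 N m on the last joint. I stopped roughly 0.2 rad past it, then backed off into the play before drawing the key out.
- **Jaw force:** This is an estimate, since it can't be read directly. The angle past contact gives 31–35 N. Torque gives 27–30 N, but one reading with the arm at rest was higher (0.388 against 0.319 N m while moving). I put that down to joint friction, and all the moving readings stayed within the firm range of 20–45 N.
- **Last checks:** The wrist picture shows the key upright in the holder, collar on the block, and the fingers are clear of it. The last top picture shows the tube against the stop and the spindle turned.
- **Checks that failed:** Two earlier pictures of the clamp, one from the top and one from the side, were blocked by the arm.
- **Other things on the bench:** I stayed clear of the oil can, wrench and vee block, but did not measure their positions again at the end.

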